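# Gauge a compressor cylinder's bore through its deck plate

## Task

Measure the bolted-down cylinder's bore with its deck plate on: lower the loose dark steel deck plate gently over the two dowels in the cylinder's deck until it lies flush, and let go of it. Then take the bore probe from its rack and lower it upright, rod first, through the plate's big hole into the bore, without its ever touching the plate or the cylinder, until the dark depth ring on the rod is level with the top of the plate. Finish while still holding the probe there, still and centred in the bore, and leave the loose bearing, wrist pin, valve and caliper where they lie.

Things in the scene. Friction and masses are not known exactly. Their poses are not given: they have to be found in the camera images.
- cylinder: grey aluminium compressor cylinder with fins, fixed on the bench, bore upright. Origin: centre of its underside, on the bore axis; z up, y along its long side. Base flange 84 (x) x 134 (y), 12 high, with corner nuts; finned body 62 x 118; flat deck 62 x 124, its top face 85 above the origin; a port boss stands out 10 on the -x side, below the deck. Bore 34 diameter, straight through.
- deck (a point): centre of the cylinder's bore in the plane of the flat deck face, 85 above the bench; axes as the cylinder
- dowel_left (a point): foot of one steel dowel, on the deck face, 46 from the bore axis in the cylinder's +y. Each dowel is 8 diameter and stands 14 above the deck: 8 straight, then a 6 bullet nose tapering to about 2
- dowel_right (a point): foot of the other, equal dowel, 46 from the bore axis in the cylinder's -y
- deck_plate: loose dark steel plate 58 (x) x 120 (y) x 20 thick, about 0.4 kg, flat on the bench at first. Origin: centre of its underside; z up, y along its long side. 34 through hole (the big one) in the middle, 10.5 dowel holes at y = +-46, four 7 bolt holes. The same turned half round. Grip it across its 58 width, fingers almost to its underside; seated, it hides the dowels in its thickness
- plate_top (a point): centre of the big hole in the plate's top face, 20 above the plate's origin
- plate_hole_left (a point): centre of the dowel hole at the plate's +y, on the underside
- plate_hole_right (a point): centre of the dowel hole at the plate's -y, on the underside
- probe_rack: fixed steel stand 80 (x) x 90 (y) and 95 high: base, two pillars at y = +-36, and a flat 56 x 90 top with a 26 hole in its middle, in which the probe hangs. Origin: centre of its underside, below the hole; z up
- probe: bore probe, 160 long, about 0.18 kg, hanging upright by its collar in the rack; lifts straight out. Origin: centre of the tip (low end), z up the rod. Above the tip: black head 18 diameter (0-20), steel rod 12 diameter (to 82), dark depth ring centred at 70, collar 32 diameter (82-90), grey square body 24 x 24, sides along x and y (90-154, grip it here), cap to 160. Tip starts 13 above the bench
- depth_mark (a point): middle of the dark depth ring, on the probe's axis, 70 above its tip. Level with the plate's top, it puts the tip 70 below the plate's top, about 35 above the bench
- bearing: ball bearing lying flat, 62 diameter, 16 high: leave alone. Origin: centre of its underside
- wrist_pin: steel wrist pin lying on its side, 64 long along its x, 24 thick: leave alone. Origin: centre of its underside
- valve: poppet valve standing on its 39 head, 115 high: leave alone. Origin: centre of its underside
- caliper: dial caliper lying flat, 230 long along its y, 69 wide, 18 high: leave alone. Origin: centre of its underside
Things that resemble listed ones, but are neither listed nor needed, are in the scene too. Leave any purple look-alike of the probe_rack alone.

How it is judged:
By the outcome, as a careful person would: the job done as asked, in the order asked, and still so for the second after the job is handed in, while the arm keeps its last pose, push and grip.
It also fails if it takes over 70 s, if anything falls off the work surface, if the arm or the gripper's body presses on something with over 40 N, if the wrist force passes 120 N, or if a joint passes its speed limit or range.

## Robot

A 7-joint arm with a two-finger parallel gripper is mounted at the origin on a cart in front of the work surface, level with it; the furniture and walls round the work are solid. World frame = base frame: x ahead of the robot, y to its left, z up, the work surface at z = 0. Lengths are in m, angles in rad, forces in N, time in s.
With the tool pointing down it reaches from about 0.4 to 0.85 m from the base axis. Payload 10.4 kg.
Tool frame: the origin (TCP) lies on the centre line of the jaws, within the pads' length; the fingertips stand 14 mm ahead of it and the grasp point (between the pads) lies 5 mm behind it (manip.tip_reach is the distance from the TCP to the fingertips, in m); z points along the fingers, y is the line along which they close (so a half turn about z gives the same grasp; the last joint's range is limited). The gripper opens to 85 mm and grips with 20 to 120 N. Pads are 22 mm wide; open, the fingers measure 114 mm over their backs; the gripper's body (76 mm by 85 mm) begins 54 mm behind the grasp point. The pads swing forward as they close: fully open they stand 13 mm farther back than shut.
Start: joints at [1.087, 0.332, -0.065, 1.46, 0.022, 1.35, -0.088], TCP at [0.278, -0.56, 0.245] pointing down, gripper open.
Joint ranges: [-2.6, 2.6], [-0.5, 2.12], [-1.47, 1.34], [0.16, 2.42], [-1.27, 4.41], [0.06, 2.06], [-2.6, 2.6]. Speed limits (rad/s): [2.22, 2.22, 2.79, 2.79, 3.14, 3.14, 3.14].

## Interface

Orientations are given as a unit quaternion [x, y, z, w].
In Python, from workcell import manip gives the robot as it stands.
- The arm moves only by the shell command python3 -m pendant 'ROWS' [FORCE]. ROWS is JSON, a list of rows, each a list of 7 numbers: the shift along the tool's x, y, z in units of 50 mm (1.0 is 50 mm), then the turn, a rotation vector about the tool's x, y, z in units of 8 degrees (1.0 is 8 degrees), then the opening, from -1 (shut) to 1 (fully open), so that 0 is half open. In form: [[dx, dy, dz, ax, ay, az, jaw], ...]. A call has exactly 10 rows; each row is the pose to reach, as a shift and turn from the pose commanded when the call began, along the tool's axes at that moment; what a row does not reach only later rows make up. A row lasts 1/8 s, in which the tool goes at most 62.5 mm and 10.7 degrees, less where a joint would pass 70% of its speed; a pose out of reach is approached as far as the arm can. A call with a gripper value outside its range is refused whole. The fingers move at their own pace and stop on an object; FORCE is the grip in N (left out, the last holds). Time passes only in rows, so rows that repeat a pose let the fingers close, or fill a call up. It gives the time, the measured TCP pose, the force, the opening and the grip force at its end, in the units of the state.
- manip.get_obs(): the state, without advancing time (a new reading comes with each control period).
- manip.camera(name): name is "side" or "top" or "wrist"; returns (picture, depth): 480x640x3 uint8, red, green, blue; 480x640 float32, m along the optical axis (not along the pixel's ray), 0 where there is no reading.
- manip.get_calibration(name): a dict with "fx", "fy", "cx", "cy" (pixels), "xyz" and "orientation" of the camera in the world. Camera axes: x right, y up, looking along -z (the intrinsics and any distortion apply to the point x, -y, -z); pixel columns grow to the right and rows downward; lengths in m; the calibration is good to about 2 mm. The wrist camera is an equidistant fisheye: a pixel r from the principal point sees the ray r / f radians off the axis. A picture is of the moment at which its call begins: read the wrist's pose just before it. get_calibration takes no time and is no camera call; for the wrist camera it gives the pose at the moment of the call.
- manip.hand_in(): hands the job in; it is judged then, once.
Trained networks look in the newest picture that a camera, given by its name, has taken for a name from the list of things; names that differ only in an ending like _2 or _b are one class to them, and where a whole thing is asked for, a point or a joint stands for the part that bears it (a point fixed in the world has none). Each returns a list of dicts, best first, with "p" (0 to 1); they miss things now and then, are a little off and sometimes report something else, mostly with a low value. They report only what shows in the picture. A call takes as long as a camera call. They do not tell look-alikes from the thing itself.
- manip.find_in(thing, camera): "box" ([left, top, right, bottom] in pixels, round what is visible of it).
- manip.trace(thing, camera): "pixels" (480x640 bool, what is visible of it) and "box" ([left, top, right, bottom] in pixels, round what is visible of it).
- manip.tip_of(thing, camera): "pixel" ([column, row] in pixels: a listed point, or the origin of a listed thing).
The state is a dict: "clock": time; "joint_pos": joint angles; "joint_velocities": joint speeds; "tau": joint torques, N m; "position": TCP position; "ee_rot": TCP orientation; "ft_force": force on the tool from outside, world axes, zero at the start; "torque": the same for the moment, N m; "grip_width": opening from 0.0 (shut) to 1.0 (fully open); "grasp_force": force on a finger pad.
Only numpy, scipy, OpenCV 4.12 (cv2) and the standard library are available. Lean on these libraries where they do the work, as an engineer would, in place of code of your own. Each camera call takes 0.05 s, during which the arm holds its last target. There are 200 camera calls.

## Working session

There is one attempt and no reset: what is moved stays moved. The work goes in short steps, Python scripts to look and compute and a shell command to move; the robot and the scene stay as the last step left them, time stands still between calls to the robot, and variables do not carry over. Pictures are saved under pics/ and viewed, at most 11 in all, crops included, and the job is handed in when it is done.

```bash
ls; mkdir -p pics
cat > h.py <<'E'
import numpy as np, cv2
from scipy.spatial.transform import Rotation as R
from workcell import manip
def cam(n):
    c=manip.get_calibration(n); p,d=manip.camera(n); return c,p,d
def ray(c,n,u,v):
    x=(np.asarray(u,float)-c["cx"])/c["fx"]; y=(np.asarray(v,float)-c["cy"])/c["fy"]
    if n=="wrist":
        r=np.hypot(x,y); k=np.where(r>1e-9,np.tan(r)/np.maximum(r,1e-9),1); x=x*k;y=y*k
    D=np.stack([x,-y,-np.ones_like(x)],-1)
    return R.from_quat(c["orientation"]).apply(D.reshape(-1,3)).reshape(D.shape)
def at_z(c,n,u,v,z):
    d=ray(c,n,u,v); o=np.array(c["xyz"]); return o+d*((z-o[2])/d[...,2])[...,None]
def cloud(c,n,d):
    v,u=np.mgrid[0:480,0:640]; P=np.array(c["xyz"])+ray(c,n,u,v)*d[...,None]; P[d<=0]=np.nan; return P
def save(p,name): cv2.imwrite("pics/"+name,cv2.cvtColor(p,cv2.COLOR_RGB2BGR))
E
python3 - <<'E'
from h import *
for n in["top","side"]:
    c,p,d=cam(n); save(p,n+"0.png"); P=cloud(c,n,d); print(n,np.round(c["xyz"],3),c["fx"])
    for t in["cylinder","deck","dowel_left","dowel_right","deck_plate","plate_top","plate_hole_left","plate_hole_right","probe_rack","probe","bearing","wrist_pin","valve","caliper"]:
        for r in manip.tip_of(t,n)[:2]:
            u,v=r["pixel"]; 
            z={"deck":.085,"dowel_left":.085,"dowel_right":.085,"plate_top":.02}.get(t,0)
            print(t,round(r["p"],2),np.round([u,v]),at_z(c,n,u,v,z).round(3))
print(manip.get_obs())
E
```

```text
pics
top [0.376 0.249 1.265] 448.5821781953045
cylinder 0.68 [367. 234.] [0.606 0.107 0.   ]
deck 0.75 [371. 228.] [0.607 0.107 0.085]
dowel_left 0.9 [351. 230.] [0.602 0.16  0.085]
dowel_right 0.82 [389. 223.] [0.621 0.058 0.085]
deck_plate 0.87 [451. 226.] [ 0.63  -0.136  0.   ]
deck_plate 0.67 [455. 228.] [ 0.624 -0.145  0.   ]
plate_top 0.61 [453. 226.] [ 0.626 -0.133  0.02 ]
plate_top 0.26 [371. 227.] [0.622 0.098 0.02 ]
plate_hole_left 0.63 [435. 223.] [ 0.639 -0.089  0.   ]
probe_rack 0.87 [281. 278.] [0.478 0.351 0.   ]
probe_rack 0.77 [149. 314.] [0.376 0.718 0.   ]
probe 0.59 [282. 276.] [0.483 0.349 0.   ]
bearing 0.84 [302. 224.] [0.634 0.294 0.   ]
bearing 0.42 [462. 235.] [ 0.604 -0.166  0.   ]
wrist_pin 0.77 [322. 280.] [0.475 0.235 0.   ]
valve 0.52 [348. 186.] [0.749 0.16  0.   ]
caliper 0.77 [387. 299.] [0.421 0.054 0.   ]
side [-0.783  1.351  0.981] 600.2489446231975
cylinder 0.85 [337. 232.] [ 0.619  0.093 -0.   ]
deck 0.57 [336. 212.] [0.612 0.102 0.085]
dowel_left 0.92 [328. 222.] [0.571 0.173 0.085]
dowel_left 0.74 [337. 236.] [0.474 0.221 0.085]
dowel_right 0.
[... 803 characters left out ...]
,  0.33223263, -0.06470449,  1.46007342,  0.02159531,
        1.34986527, -0.08849629]), 'joint_velocities': array([ 3.52059274e-04, -1.68148883e-03,  4.02661523e-05, -5.88465208e-04,
       -4.85936269e-04, -4.10772237e-04, -2.05513333e-04]), 'tau': array([-6.29832357e-04, -6.25219917e+01,  4.86291270e-02, -3.91825140e+01,
        1.63020752e-02,  1.86435442e-03,  4.06481922e-05]), 'position': array([ 0.27796838, -0.55983132,  0.24532986]), 'ee_rot': array([9.73571400e-01, 2.28382849e-01, 2.75890697e-05, 5.22883164e-05]), 'ft_force': array([ 0.70688385, -0.10447963, -0.29961806]), 'torque': array([-0.04571918,  0.03473373,  0.01157333]), 'grasp_force': 0.0, 'grip_width': 1.0012735480107973}
```

Run:
```python
from h import *
p=cv2.imread("pics/top0.png"); q=cv2.imread("pics/side0.png")
cv2.imwrite("pics/top_crop.png",cv2.resize(p[150:350,120:500],(800,421),interpolation=cv2.INTER_CUBIC))
cv2.imwrite("pics/side_crop.png",cv2.resize(q[150:375,150:450],(800,600),interpolation=cv2.INTER_CUBIC))
c,p,d=cam("top");P=cloud(c,"top",d)
def box(lo,hi,zl,zh,name):
    m=(P[...,2]>zl)&(P[...,2]<zh)&(P[...,0]>lo[0])&(P[...,0]<hi[0])&(P[...,1]>lo[1])&(P[...,1]<hi[1])
    print(name,m.sum(),cv2.minAreaRect(P[m][:,:2].astype(np.float32)*1000),np.median(P[m][:,2]))
box((.54,-.25),(.71,-.04),.012,.03,"plate")
box((.54,0),(.7,.2),.077,.093,"deck")
box((.4,.25),(.56,.45),.088,.1,"racktop")
box((.4,.25),(.56,.45),.13,.2,"probetop")
```

```text
plate 916 ((625.9976196289062, -146.70480346679688), (168.15480041503906, 207.0856170654297), 0.4157492518424988) 0.02022086521656674
deck 943 ((604.6328125, 106.2837905883789), (62.941253662109375, 124.97077178955078), 14.770581245422363) 0.0858406017693889
racktop 575 ((474.53729248046875, 356.0859375), (56.4302864074707, 89.91979217529297), 17.705568313598633) 0.09588672812013743
probetop 115 ((474.3237609863281, 355.9664306640625), (24.398292541503906, 24.022912979125977), 7.537856101989746) 0.16764034579107245
```

View pics/top_crop.png

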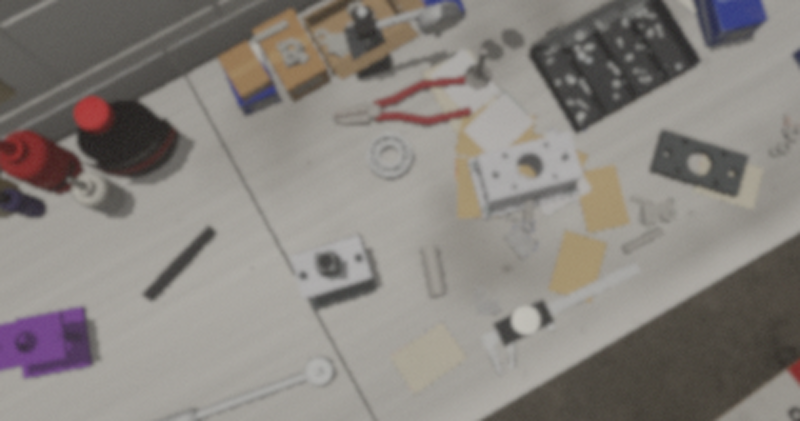

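View pics/side_crop.png

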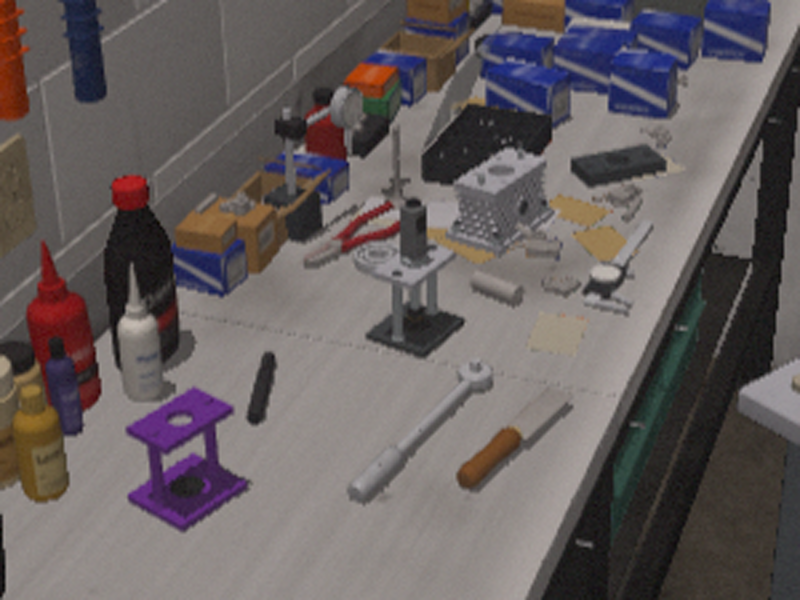

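```bash
cat >> h.py <<'E'
def rect(P,m,z=None):
    q=P[m]; q=q[~np.isnan(q).any(1)]
    r=cv2.minAreaRect(q[:,:2].astype(np.float32)*1000)
    b=cv2.boxPoints(r); e=[b[1]-b[0],b[2]-b[1]]; l=max(e,key=np.linalg.norm)
    a=np.degrees(np.arctan2(l[1],l[0]))%180   # direction of the long side (object y)
    return np.round(r[0],1),np.round(r[1],1),round(a-90,2)   # yaw of the object
def plan(xy,z,yaw_toolx,T=None):
    """remaining shift in tool axes, units of 50 mm, and turn about tool z in units of 8 deg"""
    o=manip.get_obs(); Q=R.from_quat(o["ee_rot"]); p=o["position"]
    d=Q.inv().apply(np.array([*xy,z])-p)/.05
    x=Q.apply([1,0,0]); cur=np.degrees(np.arctan2(x[1],x[0]))
    t=-((yaw_toolx-cur+90)%180-90)/8
    print("tcp",p.round(4),"toolx yaw",cur.round(2),"shift",d.round(3),"az",round(t,3),"tilt",Q.apply([0,0,1]).round(4))
E
python3 - <<'E'
from h import *
c,p,d=cam("top");P=cloud(c,"top",d)
Z=P[...,2]
for t,zl,zh in[("deck_plate",.013,.03),("cylinder",.078,.093),("probe_rack",.088,.102),("probe",.13,.2),("caliper",.004,.03)]:
    for r in manip.trace(t,"top")[:2]:
        m=r["pixels"]&(Z>zl)&(Z<zh)
        if m.sum()>20: print(t,round(r["p"],2),m.sum(),rect(P,m))
plan((.626,-.133),.2,90)
E
```

```text
deck_plate 0.94 750 (array([ 623.7, -131.4]), array([122.6,  59.9]), np.float32(-16.88))
cylinder 0.6 922 (array([604.3, 106.6]), array([ 62.3, 124.2]), np.float32(15.1))
probe_rack 0.8 588 (array([474.5, 356.1]), array([56.5, 89.9]), np.float32(17.77))
probe_rack 0.66 717 (array([380.5, 725.7]), array([56.4, 91.9]), np.float32(11.38))
probe 0.6 115 (array([474.4, 355.7]), array([24.5, 23.9]), np.float32(-81.04))
caliper 0.58 726 (array([433.3,  62.2]), array([ 58.5, 232. ]), np.float32(35.88))
tcp [ 0.2779 -0.5598  0.2454] toolx yaw 26.4 shift [10.032 -4.551  0.906] az -7.95 tilt [ 0.e+00 -1.e-04 -1.e+00]
```

```bash
python3 -m pendant '[[1,-0.45,0.05,0,0,-0.6,1],[2.1,-0.9,0.1,0,0,-1.2,1],[3.2,-1.4,0.2,0,0,-1.9,1],[4.3,-1.9,0.3,0,0,-2.6,1],[5.4,-2.45,0.4,0,0,-3.3,1],[6.5,-2.95,0.5,0,0,-4,1],[7.6,-3.45,0.6,0,0,-4.7,1],[8.6,-3.9,0.7,0,0,-5.3,1],[9.5,-4.3,0.8,0,0,-5.7,1],[10,-4.55,0.9,0,0,-5.85,1]]'
python3 - <<'E'
from h import *
c,p,d=cam("wrist");save(p,"w1.png");P=cloud(c,"wrist",d);Z=P[...,2]
for r in manip.trace("deck_plate","wrist")[:2]:
    m=r["pixels"]&(Z>.013)&(Z<.027); print(round(r["p"],2),m.sum(),rect(P,m),np.median(P[m],0).round(4))
for t,z in[("plate_top",.02),("plate_hole_left",.0),("plate_hole_right",.0)]:
    for r in manip.tip_of(t,"wrist")[:2]: print(t,round(r["p"],2),at_z(c,"wrist",*r["pixel"],z).round(4))
plan((.6237,-.1314),.2,73.1)
E
```

```text
clock: 3.1
position: [0.6259, -0.1308, 0.2001]
ee_rot: [0.802, 0.598, 0.0, -0.0]
ft_force: [0.0, -0.3, -0.4]
grip_width: 1.005
grasp_force: 0.0
0.85 7611 (array([ 623.9, -132.9]), array([120.6,  58.4]), np.float32(-17.43)) [ 0.6249 -0.1276  0.0192]
plate_top 0.56 [ 0.6253 -0.1307  0.02  ]
plate_hole_left 0.83 [ 0.6391 -0.0898  0.    ]
plate_hole_right 0.69 [ 0.6127 -0.1763  0.    ]
plate_hole_right 0.63 [ 0.6363 -0.0896  0.    ]
tcp [ 0.6243 -0.1348  0.2003] toolx yaw 73.13 shift [ 0.062 -0.031  0.007] az 0.004 tilt [-2.e-04 -7.e-04 -1.e+00]
```

View pics/w1.png

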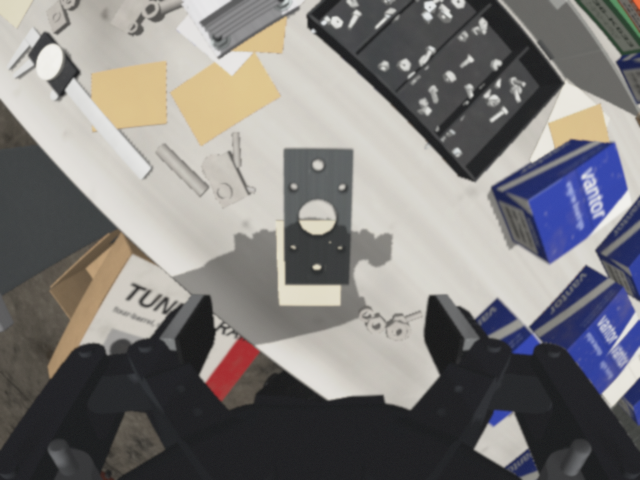

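Run:
```python
from h import *
c,p,d=cam("wrist");P=cloud(c,"wrist",d);Z=P[...,2]
for r in manip.trace("deck_plate","wrist")[:1]:
    m=r["pixels"]&(Z>.013)&(Z<.027); q=rect(P,m);print(round(r["p"],2),m.sum(),q)
a=[at_z(c,"wrist",*manip.tip_of(t,"wrist")[0]["pixel"],z).round(4) for t,z in[("plate_hole_left",.0),("plate_hole_right",.0),("plate_top",.02)]]
print(a,manip.tip_reach)
plan(q[0]/1000,.017,90+q[2])
```

```text
0.81 7630 (array([ 623.8, -133.2]), array([120.7,  58.2]), np.float32(-17.35))
[array([ 0.6381, -0.0894,  0.    ]), array([ 0.6086, -0.1742,  0.    ]), array([ 0.6224, -0.1315,  0.02  ])] 0.014
tcp [ 0.6243 -0.1348  0.2006] toolx yaw 73.11 shift [ 0.029 -0.021  3.672] az 0.058 tilt [ 3.e-04 -6.e-04 -1.e+00]
```

```bash
python3 -m pendant '[[0.04,-0.02,0.6,0,0,0.05,1],[0.04,-0.02,1.4,0,0,0.05,1],[0.04,-0.02,2.2,0,0,0.05,1],[0.04,-0.02,2.8,0,0,0.05,1],[0.04,-0.02,3.2,0,0,0.05,1],[0.04,-0.02,3.45,0,0,0.05,1],[0.04,-0.02,3.6,0,0,0.05,1],[0.04,-0.02,3.66,0,0,0.05,1],[0.04,-0.02,3.66,0,0,0.05,1],[0.04,-0.02,3.66,0,0,0.05,0.5]]' 60
python3 -m pendant '[[0,0,0,0,0,0,0.2],[0,0,0,0,0,0,0],[0,0,0,0,0,0,-0.2],[0,0,0,0,0,0,-0.4],[0,0,0,0,0,0,-0.4],[0,0,0,0,0,0,-0.4],[0,0,0,0,0,0,-0.4],[0,0,-0.1,0,0,0,-0.4],[0,0,-0.3,0,0,0,-0.4],[0,0,-0.6,0,0,0,-0.4]]' 60
python3 -c "
from h import *
plan((.6043,.1066),.18,105.1)"
```

```text
clock: 4.85
position: [0.6247, -0.1316, 0.018]
ee_rot: [0.805, 0.593, 0.0, 0.0]
ft_force: [-0.0, -0.1, 0.5]
grip_width: 0.814
grasp_force: 0.0
clock: 6.1
position: [0.6238, -0.1314, 0.0477]
ee_rot: [0.805, 0.593, -0.0, -0.0]
ft_force: [-0.2, -0.2, -3.1]
grip_width: 0.661
grasp_force: 64.7
tcp [ 0.6238 -0.1314  0.0477] toolx yaw 72.81 shift [ 4.432 -1.783 -2.645] az -4.037 tilt [-1.e-03  2.e-04 -1.e+00]
```

```bash
python3 -m pendant '[[0,0,-0.8,0,0,0,-0.4],[0.2,0,-1.7,0,0,-0.2,-0.4],[0.8,-0.3,-2.4,0,0,-0.8,-0.4],[1.5,-0.6,-2.65,0,0,-1.5,-0.4],[2.2,-0.9,-2.65,0,0,-2.2,-0.4],[3,-1.2,-2.65,0,0,-2.9,-0.4],[3.7,-1.5,-2.65,0,0,-3.5,-0.4],[4.2,-1.7,-2.65,0,0,-3.9,-0.4],[4.43,-1.78,-2.65,0,0,-4.04,-0.4],[4.43,-1.78,-2.65,0,0,-4.04,-0.4]]'
python3 - <<'E'
from h import *
c,p,d=cam("wrist");save(p,"w2.png");P=cloud(c,"wrist",d);Z=P[...,2]
for r in manip.trace("deck_plate","wrist")[:1]:
    m=r["pixels"]; z=np.nanmedian(Z[m]); m&=abs(Z-z)<.008; print(round(r["p"],2),m.sum(),rect(P,m),z)
c,p,d=cam("side");save(p,"s2.png")
c,p,d=cam("top");P=cloud(c,"top",d);Z=P[...,2]
for r in manip.trace("cylinder","top")[:1]:
    m=r["pixels"]&(Z>.078)&(Z<.093);print(m.sum(),rect(P,m))
plan((.6043,.1066),.18,105.1)
cv2.imwrite("pics/s2c.png",cv2.resize(cv2.imread("pics/s2.png")[140:290,250:450],(800,600),interpolation=cv2.INTER_CUBIC))
E
```

```text
clock: 7.35
position: [0.6047, 0.1066, 0.1793]
ee_rot: [0.608, 0.794, -0.0, -0.0]
ft_force: [0.6, -0.6, -4.0]
grip_width: 0.661
grasp_force: 65.6
0.83 29786 (array([603.3, 114.8]), array([60.3, 99.7]), np.float32(15.01)) 0.18012029145632427
250 (array([602.8, 113.1]), array([ 62.2, 111. ]), np.float32(15.17))
tcp [0.605  0.1048 0.1797] toolx yaw 104.98 shift [ 0.038 -0.005 -0.006] az -0.015 tilt [ 0.e+00 -7.e-04 -1.e+00]
```

View pics/w2.png

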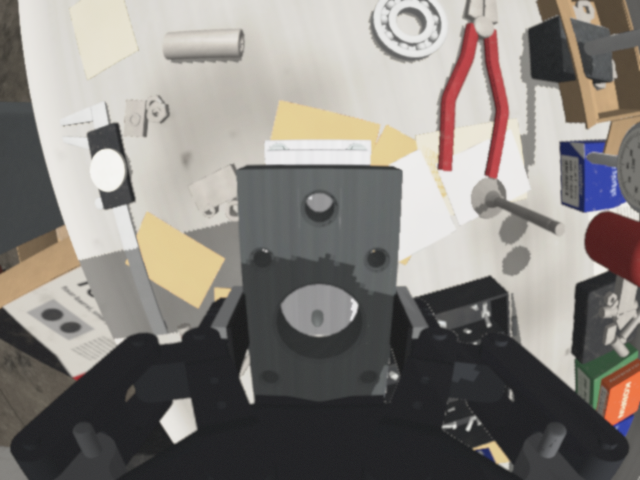

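```bash
python3 -m pendant '[[-0.4,0,0,0,0,0,-0.4],[-1,0,0,0,0,0,-0.4],[-1.6,0,0,0,0,0,-0.4],[-2.2,0,0,0,0,0,-0.4],[-2.6,0,0,0,0,0,-0.4],[-2.8,0,0,0,0,0,-0.4],[-2.8,0,0,0,0,0,-0.4],[-2.8,0,0,0,0,0,-0.4],[-2.8,0,0,0,0,0,-0.4],[-2.8,0,0,0,0,0,-0.4]]'
python3 - <<'E'
from h import *
o=manip.get_obs();Q=R.from_quat(o["ee_rot"])
c,p,d=cam("wrist");save(p,"w3.png");P=cloud(c,"wrist",d);Z=P[...,2]
print("cam in tool",Q.inv().apply(np.array(c["xyz"])-o["position"]).round(4))
np.savez("w3.npz",p=p,d=d,P=P)
for r in manip.trace("cylinder","wrist")[:1]:
    m=r["pixels"]&(Z>.08)&(Z<.09);print("deck",r["p"],m.sum(),rect(P,m),np.median(Z[m]))
for t,z in[("deck",.085),("dowel_left",.085),("dowel_right",.085),("plate_hole_left",.162),("plate_top",.182)]:
    for r in manip.tip_of(t,"wrist")[:2]:
        w=at_z(c,"wrist",*r["pixel"],z); print(t,round(r["p"],2),np.round(r["pixel"]),w.round(4),"tool",Q.inv().apply(w-o["position"]).round(4))
for r in manip.trace("deck_plate","wrist")[:1]:
    m=r["pixels"]; z=np.nanmedian(Z[m]); m&=abs(Z-z)<.006
    q=Q.inv().apply(P[m]-o["position"]); print("plate in tool: x max",np.percentile(q[:,0],[98,99.5,100]).round(4),"y",np.percentile(q[:,1],[.5,99.5]).round(4),z)
plan((.6043,.1066),.18,105.1)
E
```

```text
clock: 8.85
position: [0.6412, -0.0281, 0.1799]
ee_rot: [0.608, 0.794, 0.0, 0.0]
ft_force: [0.1, -0.2, -4.2]
grip_width: 0.66
grasp_force: 65.6
cam in tool [ 0.0696  0.0011 -0.1278]
deck 0.73 10529 (array([610.8,  83.2]), array([62.8, 79.7]), np.float32(14.88)) 0.08427318437026385
deck 0.59 [316.  25.] [0.6051 0.1037 0.085 ] tool [ 0.1366 -0.0003  0.0949]
dowel_right 0.77 [315.  97.] [0.6163 0.0602 0.085 ] tool [ 0.0917 -0.0009  0.0949]
plate_hole_left 0.58 [318. 197.] [0.6302 0.0153 0.162 ] tool [0.0448 0.0007 0.0179]
plate_hole_left 0.46 [494.  43.] [0.6836 0.0995 0.162 ] tool [0.1121 0.0744 0.0179]
plate_top 0.6 [317. 326.] [ 0.6418 -0.0297  0.182 ] tool [-0.0017  0.0001 -0.0021]
plate in tool: x max [0.0573 0.0579 0.0582] y [-0.0275  0.0298] 0.1807221866845693
tcp [ 0.6412 -0.0288  0.1798] toolx yaw 105.12 shift [ 2.807 -0.007 -0.004] az 0.002 tilt [ 1.e-04 -1.e-04 -1.e+00]
```

View pics/w3.png

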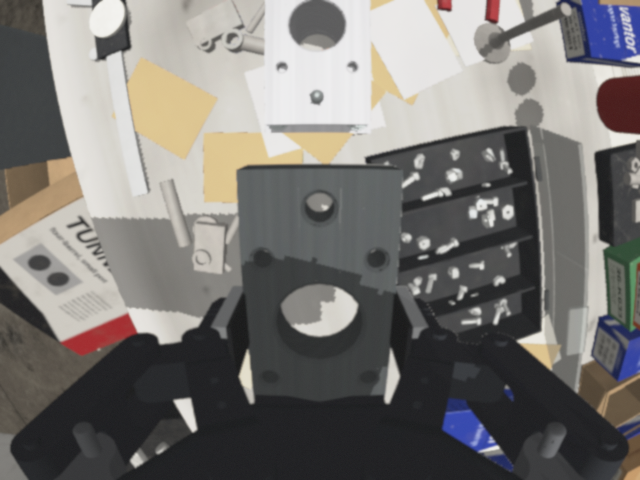

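```bash
python3 -m pendant '[[0.6,0,0,0,0,0,-0.4],[1.3,-0.01,0,0,0,0,-0.4],[2,-0.02,0,0,0,0,-0.4],[2.5,-0.02,0,0,0,0,-0.4],[2.75,-0.02,0.2,0,0,0,-0.4],[2.8,-0.02,0.6,0,0,0,-0.4],[2.8,-0.02,0.9,0,0,0,-0.4],[2.8,-0.02,1.1,0,0,0,-0.4],[2.8,-0.02,1.15,0,0,0,-0.4],[2.8,-0.02,1.15,0,0,0,-0.4]]'
python3 - <<'E'
from h import *
o=manip.get_obs();Q=R.from_quat(o["ee_rot"])
c,p,d=cam("wrist");save(p[130:280,220:420],"w4.png")
cv2.imwrite("pics/w4.png",cv2.resize(cv2.imread("pics/w4.png"),(800,600),interpolation=cv2.INTER_CUBIC))
print(o["position"],o["ft_force"])
for t,z in[("dowel_left",.085),("plate_hole_left",.105)]:
    for r in manip.tip_of(t,"wrist")[:2]:
        w=at_z(c,"wrist",*r["pixel"],z); print(t,round(r["p"],2),np.round(r["pixel"]),"tool",Q.inv().apply(w-o["position"]).round(4))
E
```

```text
clock: 10.5
position: [0.604, 0.1059, 0.1225]
ee_rot: [0.608, 0.794, 0.0, 0.0]
ft_force: [0.5, 0.3, -2.4]
grip_width: 0.66
grasp_force: 65.6
[0.60400948 0.10588481 0.12245736] [ 0.48025074  0.27336935 -2.44661133]
dowel_left 0.77 [314. 193.] tool [ 0.0432 -0.0012  0.0375]
dowel_left 0.21 [ 83. 241.] tool [ 0.0203 -0.1258  0.0374]
plate_hole_left 0.81 [319. 199.] tool [0.0438 0.0011 0.0175]
```

View pics/w4.png

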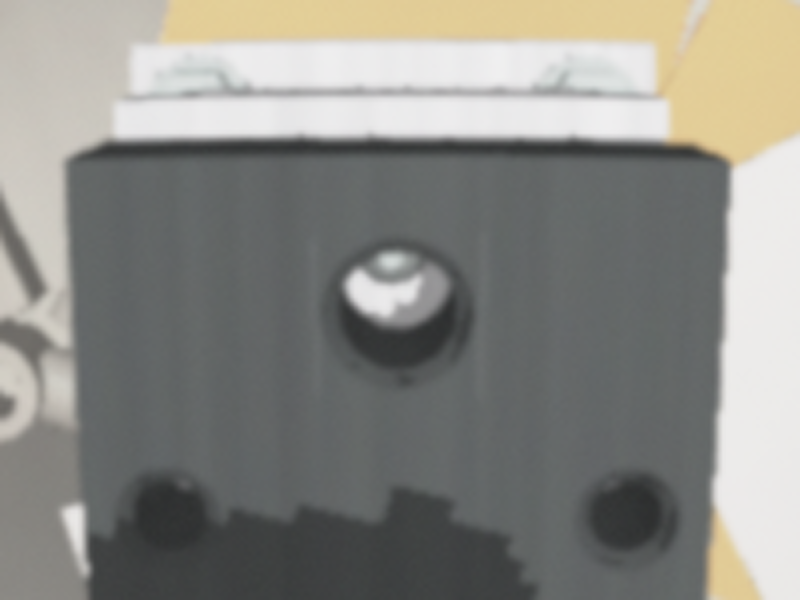

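Run:
```python
from h import *
o=manip.get_obs();Q=R.from_quat(o["ee_rot"]);c=manip.get_calibration("wrist")
f=lambda u,v,z:(Q.inv().apply(at_z(c,"wrist",220+u/4,130+v/4,z)-o["position"])*1000).round(1)
zt=o["position"][2]-.018+.02; zb=zt-.02
print("tip",f(392,262,.099),"under lower edge",f(395,328,zb),"under L/R",f(340,285,zb),f(448,285,zb))
print("top rim L,R,U,D",f(325,310,zt),f(472,310,zt),f(398,240,zt),f(398,385,zt))
print("plate edges L/R",f(68,165,zt),f(730,165,zt),"deck edges L/R",f(114,100,.085),f(668,100,.085),"far plate/deck",f(400,160,zt),f(400,97,.085))
```

```text
tip [44.2  0.7 23.9] under lower edge [38.5  1.  18. ] under L/R [42.9 -4.4 18. ] [42.9  6.3 18. ]
top rim L,R,U,D [44.4 -5.  -2. ] [44.4  7.7 -2. ] [50.5  1.3 -2. ] [37.7  1.3 -2. ]
plate edges L/R [ 57.3 -27.1  -2. ] [57.3 29.9 -2. ] deck edges L/R [ 60.7 -30.4  37.9] [60.6 31.6 37.9] far plate/deck [57.4  1.5 -2. ] [60.5  1.6 37.9]
```

```bash
python3 -m pendant '[[0.013,-0.008,0,0,0,0,-0.4],[0.013,-0.008,0.04,0,0,0,-0.4],[0.013,-0.008,0.08,0,0,0,-0.4],[0.013,-0.008,0.12,0,0,0,-0.4],[0.013,-0.008,0.16,0,0,0,-0.4],[0.013,-0.008,0.2,0,0,0,-0.4],[0.013,-0.008,0.24,0,0,0,-0.4],[0.013,-0.008,0.28,0,0,0,-0.4],[0.013,-0.008,0.31,0,0,0,-0.4],[0.013,-0.008,0.32,0,0,0,-0.4]]'
```

```text
clock: 11.9
position: [0.6032, 0.1067, 0.1062]
ee_rot: [0.608, 0.794, -0.0, -0.0]
ft_force: [0.2, -0.2, -5.1]
grip_width: 0.657
grasp_force: 65.6
```

```bash
python3 -m pendant '[[0,0,0.01,0,0,0,-0.4],[0,0,0.02,0,0,0,-0.4],[0,0,0.03,0,0,0,-0.4],[0,0,0.04,0,0,0,-0.4],[0,0,0.045,0,0,0,-0.4],[0,0,0.05,0,0,0,-0.4],[0,0,0.055,0,0,0,-0.4],[0,0,0.06,0,0,0,-0.4],[0,0,0.06,0,0,0,-0.4],[0,0,0.06,0,0,0,-0.4]]'
```

```text
clock: 13.15
position: [0.6032, 0.1066, 0.1033]
ee_rot: [0.608, 0.794, -0.0, 0.0]
ft_force: [-0.0, -0.4, -3.7]
grip_width: 0.66
grasp_force: 65.7
```

```bash
python3 -m pendant '[[0,0,0.005,0,0,0,-0.4],[0,0,0.01,0,0,0,-0.4],[0,0,0.015,0,0,0,-0.4],[0,0,0.02,0,0,0,-0.4],[0,0,0.025,0,0,0,-0.4],[0,0,0.03,0,0,0,-0.4],[0,0,0.03,0,0,0,-0.4],[0,0,0.03,0,0,0,-0.4],[0,0,0.03,0,0,0,-0.4],[0,0,0.03,0,0,0,-0.4]]'
```

```text
clock: 14.4
position: [0.6033, 0.1067, 0.1032]
ee_rot: [0.608, 0.794, -0.0, 0.0]
ft_force: [-6.5, -2.8, 11.8]
grip_width: 0.656
grasp_force: 67.5
```

```bash
python3 -m pendant '[[0,0,-0.02,0,0,0,-0.4],[0,0,-0.02,0,0,0,-0.4],[0,0,-0.02,0,0,0,0.2],[0,0,-0.02,0,0,0,0.4],[0,0,-0.02,0,0,0,0.6],[0,0,-0.02,0,0,0,0.8],[0,0,-0.02,0,0,0,1],[0,0,-0.02,0,0,0,1],[0,0,-0.02,0,0,0,1],[0,0,-0.1,0,0,0,1]]'
python3 -m pendant '[[0,0,-0.3,0,0,0,1],[0,0,-0.8,0,0,0,1],[0,0,-1.4,0,0,0,1],[0,0,-2,0,0,0,1],[0,0,-2.6,0,0,0,1],[0,0,-2.8,0,0,0,1],[0,0,-2.8,0,0,0,1],[0,0,-2.8,0,0,0,1],[0,0,-2.8,0,0,0,1],[0,0,-2.8,0,0,0,1]]'
python3 - <<'E'
from h import *
o=manip.get_obs();Q=R.from_quat(o["ee_rot"])
c,p,d=cam("wrist");save(p,"w5.png");P=cloud(c,"wrist",d);Z=P[...,2]
for r in manip.trace("deck_plate","wrist")[:1]:
    m=r["pixels"]&(abs(Z-.105)<.008); print(round(r["p"],2),m.sum(),rect(P,m),np.median(Z[m]))
    q=P[m]; A=np.c_[q[:,:2]-q[:,:2].mean(0),np.ones(len(q))]; print("plane",np.linalg.lstsq(A,q[:,2],rcond=None)[0].round(4))
for r in manip.tip_of("plate_top","wrist")[:2]: print(round(r["p"],2),at_z(c,"wrist",*r["pixel"],.105).round(4))
plan((.4744,.3558),.3,107.7)
E
```

```text
clock: 15.65
position: [0.603, 0.1066, 0.1067]
ee_rot: [0.608, 0.794, -0.0, -0.0]
ft_force: [0.6, 0.1, 0.6]
grip_width: 1.006
grasp_force: 0.0
clock: 16.9
position: [0.603, 0.1066, 0.2462]
ee_rot: [0.608, 0.794, -0.0, -0.0]
ft_force: [0.4, -0.4, 0.0]
grip_width: 1.001
grasp_force: 0.0
0.97 9896 (array([605. , 104.7]), array([ 58.7, 121. ]), np.float32(15.02)) 0.1042069585213296
plane [-1.000e-04  1.400e-03  1.041e-01]
0.72 [0.6066 0.1049 0.105 ]
tcp [0.6031 0.1067 0.2466] toolx yaw 105.13 shift [ 5.482 -1.186 -1.067] az -0.322 tilt [-2.e-04 -1.e-04 -1.e+00]
```

View pics/w5.png

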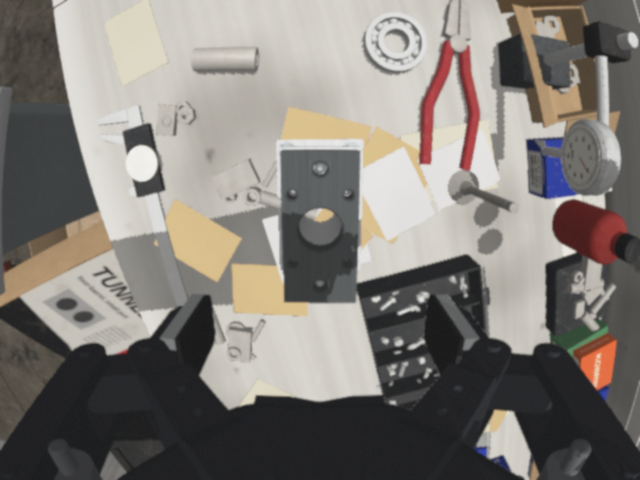

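```bash
python3 -m pendant '[[0.3,0,-0.5,0,0,0,1],[1,-0.2,-0.9,0,0,-0.1,1],[1.8,-0.4,-1.05,0,0,-0.2,1],[2.7,-0.6,-1.05,0,0,-0.3,1],[3.6,-0.8,-1.05,0,0,-0.32,1],[4.3,-0.95,-1.05,0,0,-0.32,1],[4.7,-1.05,-1.05,0,0,-0.32,1],[4.9,-1.15,-1.05,0,0,-0.32,1],[4.9,-1.15,-1.05,0,0,-0.32,1],[4.9,-1.15,-1.05,0,0,-0.32,1]]'
python3 - <<'E'
from h import *
c,p,d=cam("wrist");save(p,"w6.png");P=cloud(c,"wrist",d);Z=P[...,2]
for t,zl,zh in[("probe_rack",.088,.1),("probe",.163,.18),("probe",.13,.18)]:
  for r in manip.trace(t,"wrist")[:1]:
    m=r["pixels"]&(Z>zl)&(Z<zh); 
    if m.sum()>20: print(t,round(r["p"],2),m.sum(),rect(P,m),np.median(P[m],0).round(4))
plan((.4744,.3558),.14,107.7)
E
```

```text
clock: 18.3
position: [0.4843, 0.3273, 0.2993]
ee_rot: [0.591, 0.807, -0.0, 0.0]
ft_force: [0.5, -0.2, 1.0]
grip_width: 0.999
grasp_force: 0.0
probe_rack 0.82 4604 (array([474.6, 354.2]), array([56.5, 89.1]), np.float32(17.48)) [0.4733 0.3636 0.0943]
probe 0.69 1088 (array([474.5, 354.6]), array([23.9, 24.5]), np.float32(9.07)) [0.4742 0.3558 0.1666]
probe 0.69 1225 (array([474.3, 354.6]), array([24.3, 24.6]), np.float32(8.22)) [0.4739 0.357  0.1663]
tcp [0.4842 0.3275 0.2993] toolx yaw 107.61 shift [ 0.599 -0.017  3.185] az -0.011 tilt [ 0.e+00 -2.e-04 -1.e+00]
```

View pics/w6.png

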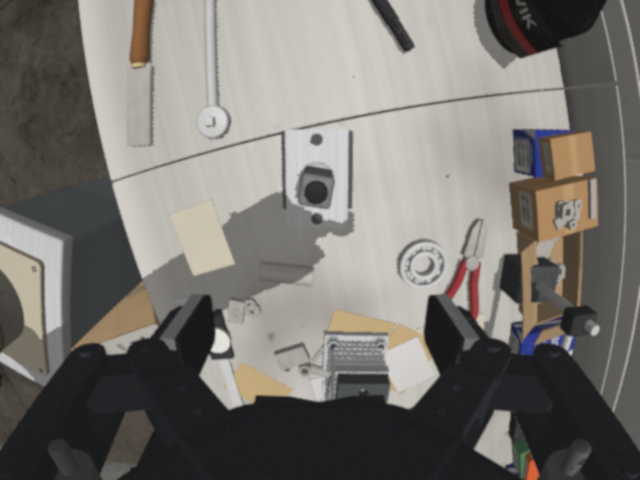

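```bash
python3 -m pendant '[[0.3,-0.02,0,0,0,0.5,1],[0.57,-0.04,0.1,0,0,1.1,1],[0.575,-0.04,0.6,0,0,1.1,1],[0.575,-0.04,1.3,0,0,1.1,1],[0.575,-0.04,2,0,0,1.1,1],[0.575,-0.04,2.6,0,0,1.1,1],[0.575,-0.04,3,0,0,1.1,1],[0.575,-0.04,3.18,0,0,1.1,0.6],[0.575,-0.04,3.18,0,0,1.1,0.3],[0.575,-0.04,3.18,0,0,1.1,0.1]]' 50
python3 -m pendant '[[0,0,0,0,0,0,-0.1],[0,0,0,0,0,0,-0.2],[0,0,0,0,0,0,-0.3],[0,0,0,0,0,0,-0.4],[0,0,0,0,0,0,-0.5],[0,0,0,0,0,0,-0.6],[0,0,0,0,0,0,-0.8],[0,0,0,0,0,0,-0.8],[0,0,0,0,0,0,-0.8],[0,0,0,0,0,0,-0.8]]' 50
python3 - <<'E'
from h import *
o=manip.get_obs();Q=R.from_quat(o["ee_rot"])
plan((.6039,.1047),.28,105.1)
E
```

```text
clock: 19.75
position: [0.4736, 0.3554, 0.1414]
ee_rot: [0.65, 0.76, 0.001, 0.0]
ft_force: [0.1, 1.4, 0.6]
grip_width: 0.553
grasp_force: 0.0
clock: 21.0
position: [0.4732, 0.355, 0.1404]
ee_rot: [0.65, 0.76, 0.0, 0.0]
ft_force: [-0.7, -1.8, 4.5]
grip_width: 0.274
grasp_force: 49.1
tcp [0.4732 0.355  0.1404] toolx yaw 98.89 shift [-5.35   1.811 -2.791] az -0.777 tilt [ 2.e-04 -0.e+00 -1.e+00]
```

```bash
python3 -m pendant '[[0,0,-0.05,0,0,0,-0.8],[0,0,-0.2,0,0,0,-0.8],[0,0,-0.5,0,0,0,-0.8],[0,0,-0.9,0,0,0,-0.8],[0,0,-1.4,0,0,0,-0.8],[0,0,-1.9,0,0,0,-0.8],[0,0,-2.4,0,0,0,-0.8],[0,0,-2.8,0,0,0,-0.8],[0,0,-3,0,0,0,-0.8],[0,0,-3,0,0,0,-0.8]]'
python3 - <<'E'
from h import *
plan((.6039,.1047),.288,98.9)
E
```

```text
clock: 22.25
position: [0.4732, 0.3552, 0.2912]
ee_rot: [0.65, 0.76, 0.001, 0.0]
ft_force: [-0.6, -0.0, -0.9]
grip_width: 0.272
grasp_force: 49.0
tcp [0.4732 0.3552 0.2912] toolx yaw 98.88 shift [-5.353  1.808  0.064] az -0.002 tilt [ 1.2e-03  7.0e-04 -1.0e+00]
```

```bash
python3 -m pendant '[[-0.4,0.15,0,0,0,0,-0.8],[-1.1,0.4,0,0,0,0,-0.8],[-1.8,0.6,0,0,0,0,-0.8],[-2.6,0.9,0,0,0,0,-0.8],[-3.4,1.15,0,0,0,0,-0.8],[-4.2,1.4,0,0,0,0,-0.8],[-4.8,1.6,0,0,0,0,-0.8],[-5.2,1.75,0,0,0,0,-0.8],[-5.35,1.81,0,0,0,0,-0.8],[-5.35,1.81,0,0,0,0,-0.8]]'
python3 -m pendant '[[0,0,0,0,0,0,-0.8],[0,0,0,0,0,0,-0.8],[0,0,0,0,0,0,-0.8],[0,0,0,0,0,0,-0.8],[0,0,0.1,0,0,0,-0.8],[0,0,0.2,0,0,0,-0.8],[0,0,0.3,0,0,0,-0.8],[0,0,0.4,0,0,0,-0.8],[0,0,0.4,0,0,0,-0.8],[0,0,0.4,0,0,0,-0.8]]'
python3 - <<'E'
from h import *
plan((.6039,.1047),.162,98.9)
for n in["side","wrist","top"]:
    c,p,d=cam(n);P=cloud(c,n,d);Z=P[...,2]
    save(p,n+"7.png")
    for t,z in[("probe",.145),("depth_mark",.215),("plate_top",.105),("deck",.085)]:
        for r in manip.tip_of(t,n)[:1]: print(n,t,round(r["p"],2),np.round(r["pixel"]),at_z(c,n,*r["pixel"],z).round(4))
    for r in manip.trace("deck_plate",n)[:1]:
        m=r["pixels"]&(abs(Z-.105)<.008); print("plate",m.sum(),rect(P,m))
    for r in manip.trace("probe",n)[:1]:
        m=r["pixels"]; np.save("m_%s.npy"%n,m); q=P[m]; print("probe",r["p"],m.sum(),r["box"])
        for a in np.arange(.14,.3,.02):
            s=q[(q[:,2]>a)&(q[:,2]<a+.02)]
            if len(s)>5: print(round(a,2),len(s),np.median(s,0).round(4))
a=cv2.resize(cv2.imread("pics/side7.png")[120:270,240:440],(800,600),interpolation=cv2.INTER_CUBIC);cv2.imwrite("pics/s7.png",a)
E
```

```text
clock: 23.5
position: [0.6036, 0.1053, 0.29]
ee_rot: [0.65, 0.76, 0.0, -0.0]
ft_force: [-0.3, 0.0, -1.6]
grip_width: 0.28
grasp_force: 49.0
clock: 24.75
position: [0.6039, 0.1047, 0.2704]
ee_rot: [0.65, 0.76, 0.0, 0.0]
ft_force: [0.0, 0.8, -2.1]
grip_width: 0.273
grasp_force: 49.0
tcp [0.6039 0.1047 0.2704] toolx yaw 98.88 shift [ 1.000e-03 -1.000e-03  2.169e+00] az -0.002 tilt [ 3.e-04 -0.e+00 -1.e+00]
side probe 0.65 [336. 199.] [0.5945 0.1174 0.145 ]
side depth_mark 0.57 [335. 181.] [0.5883 0.1308 0.215 ]
side plate_top 0.81 [335. 211.] [0.5875 0.1304 0.105 ]
side deck 0.71 [337. 214.] [0.5951 0.1116 0.085 ]
plate 271 (array([600.1, 105.5]), array([ 67.2, 133.7]), np.float32(13.3))
probe 0.65 246 [331.1, 155.6, 340.9, 200.4]
0.14 25 [0.5991 0.1067 0.1523]
0.16 22 [0.599  0.1076 0.1701]
0.18 18 [0.5996 0.1061 0.1884]
0.2 14 [0.5994 0.1072 0.2088]
0.22 47 [0.593  0.1111 0.2308]
0.24 45 [0.5955 0.1139 0.2494]
0.26 27 [0.5989 0.1144 0.271 ]
0.28 29 [0.5997 0.1149 0.2891]
wrist probe 0.86 [322. 234.] [0.6069 0.1046 0.145 ]
wrist depth_mark 0.8 [323. 270.] [0.6069 0.1045 0.215 ]
wrist p
[... 226 characters left out ...]
 141 [0.6037 0.112  0.1543]
0.16 327 [0.6042 0.1092 0.1627]
0.18 101 [0.6041 0.1098 0.1857]
0.22 873 [0.6031 0.1163 0.231 ]
0.24 899 [0.6032 0.1161 0.2504]
0.26 1360 [0.6032 0.1161 0.271 ]
0.28 3729 [0.6034 0.1138 0.295 ]
top probe 0.56 [378. 222.] [0.6096 0.0966 0.145 ]
top depth_mark 0.55 [376. 215.] [0.6133 0.1102 0.215 ]
top plate_top 0.78 [372. 226.] [0.6079 0.1071 0.105 ]
top deck 0.55 [369. 228.] [0.6056 0.1109 0.085 ]
plate 501 (array([600.4, 123.5]), array([58.5, 85.6]), np.float32(15.53))
probe 0.6 93 [373.3, 210.5, 379.9, 227.2]
0.14 11 [0.5985 0.1103 0.156 ]
0.16 21 [0.6001 0.1093 0.1655]
0.22 22 [0.6011 0.1173 0.2323]
0.24 13 [0.5998 0.1172 0.2484]
0.26 14 [0.5965 0.1162 0.2655]
```

View pics/s7.png

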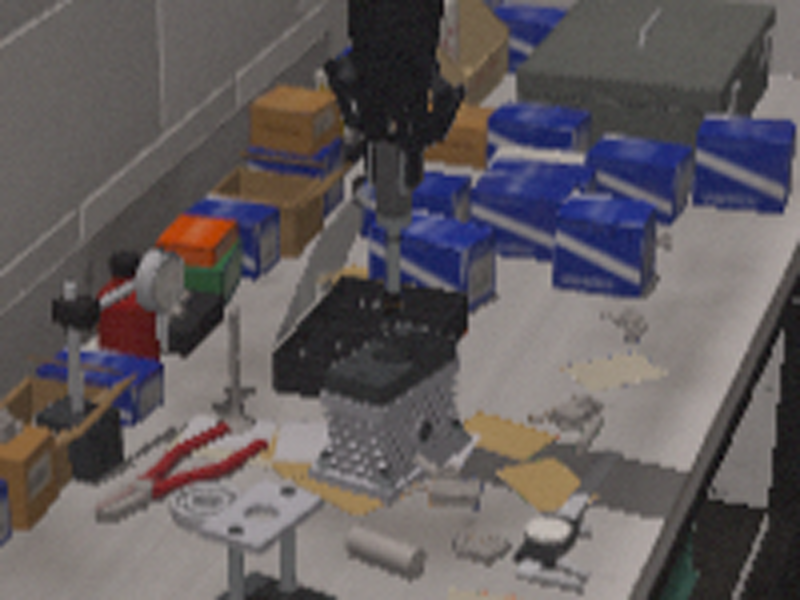

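View pics/wrist7.png

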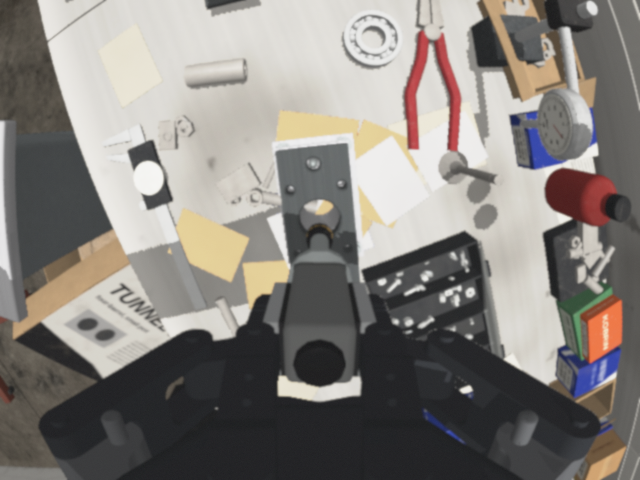

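```bash
python3 -m pendant '[[0,0,0.1,0,0,0,-0.8],[0,0,0.3,0,0,0,-0.8],[0,0,0.5,0,0,0,-0.8],[0,0,0.7,0,0,0,-0.8],[0,0,0.9,0,0,0,-0.8],[0,0,1.05,0,0,0,-0.8],[0,0,1.15,0,0,0,-0.8],[0,0,1.2,0,0,0,-0.8],[0,0,1.2,0,0,0,-0.8],[0,0,1.2,0,0,0,-0.8]]'
python3 - <<'E'
from h import *
plan((.6039,.1047),.1624,98.9)
for n in["wrist"]:
    c,p,d=cam(n)
    for t,z in[("depth_mark",.155),("plate_top",.105),("deck",.085)]:
        for r in manip.tip_of(t,n)[:1]: print(n,t,round(r["p"],2),np.round(r["pixel"]),at_z(c,n,*r["pixel"],z).round(4))
E
```

```text
clock: 27.05
position: [0.604, 0.1047, 0.2107]
ee_rot: [0.65, 0.76, 0.0, 0.0]
ft_force: [-0.1, -0.1, -1.9]
grip_width: 0.276
grasp_force: 49.0
tcp [0.604  0.1047 0.2107] toolx yaw 98.88 shift [ 0.001 -0.003  0.965] az -0.003 tilt [ 6.e-04  0.e+00 -1.e+00]
wrist depth_mark 0.85 [320. 268.] [0.6056 0.1054 0.155 ]
wrist deck 0.84 [322. 235.] [0.6072 0.1043 0.085 ]
```

```bash
python3 -m pendant '[[0,0,0.1,0,0,0,-0.8],[0,0,0.25,0,0,0,-0.8],[0,0,0.4,0,0,0,-0.8],[0,0,0.55,0,0,0,-0.8],[0,0,0.7,0,0,0,-0.8],[0,0,0.83,0,0,0,-0.8],[0,0,0.92,0,0,0,-0.8],[0,0,0.96,0,0,0,-0.8],[0,0,0.96,0,0,0,-0.8],[0,0,0.96,0,0,0,-0.8]]'
python3 - <<'E'
from h import *
plan((.6039,.1047),.1624,98.9)
c,p,d=cam("wrist");P=cloud(c,"wrist",d);Z=P[...,2]
for t,z in[("depth_mark",.105),("plate_top",.105)]:
    for r in manip.tip_of(t,"wrist")[:1]: print(t,round(r["p"],2),np.round(r["pixel"]),at_z(c,"wrist",*r["pixel"],z).round(4))
for r in manip.trace("deck_plate","wrist")[:1]:
    m=r["pixels"]&(abs(Z-.105)<.006); print("plate",m.sum(),rect(P,m),np.median(Z[m]))
q=P[(abs(P[...,0]-.604)<.012)&(abs(P[...,1]-.105)<.02)&(Z>.11)&(Z<.135)]
print("collar top z hist",np.histogram(q[:,2],bins=np.arange(.110,.136,.002)))
save(p[140:320,200:440],"w8.png");cv2.imwrite("pics/w8.png",cv2.resize(cv2.imread("pics/w8.png"),(800,600),interpolation=cv2.INTER_CUBIC))
E
```

```text
clock: 28.5
position: [0.604, 0.1047, 0.1626]
ee_rot: [0.65, 0.76, 0.0, 0.0]
ft_force: [-0.1, -0.5, -1.9]
grip_width: 0.272
grasp_force: 49.0
tcp [0.604  0.1047 0.1626] toolx yaw 98.88 shift [ 0.001 -0.001  0.003] az -0.002 tilt [ 4.e-04 -0.e+00 -1.e+00]
depth_mark 0.83 [320. 267.] [0.6054 0.1053 0.105 ]
plate 11419 (array([599.6, 124.9]), array([58.4, 79.1]), np.float32(14.87)) 0.1042048809030926
collar top z hist (array([  0,   0,   0,  21,  66,  77, 315,  71,  24,  56,  81,  83,  35]), array([0.11 , 0.112, 0.114, 0.116, 0.118, 0.12 , 0.122, 0.124, 0.126,
       0.128, 0.13 , 0.132, 0.134, 0.136]))
```

View pics/w8.png

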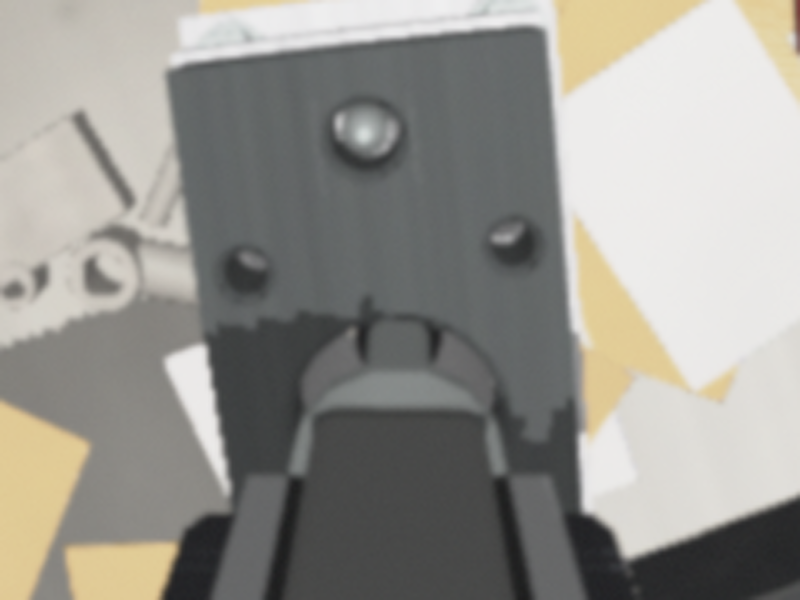

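```bash
python3 -m pendant '[[0,0,0,0,0,0,-0.8],[0,0,0,0,0,0,-0.8],[0,0,0,0,0,0,-0.8],[0,0,0,0,0,0,-0.8],[0,0,0,0,0,0,-0.8],[0,0,0,0,0,0,-0.8],[0,0,0,0,0,0,-0.8],[0,0,0,0,0,0,-0.8],[0,0,0,0,0,0,-0.8],[0,0,0,0,0,0,-0.8]]'; python3 -c "
from workcell import manip
print(manip.hand_in())"
```

```text
clock: 29.95
position: [0.6038, 0.1046, 0.1623]
ee_rot: [0.65, 0.76, -0.0, 0.0]
ft_force: [0.2, -0.1, -1.8]
grip_width: 0.274
grasp_force: 49.0
the job is handed in; nothing more can be done
None
```

I handed the job in at about 30 s: the deck plate is flush over both dowels and released, and the probe is held still and upright, centred in the bore to about 1 mm, with its depth ring within about 1 mm of the plate's top. I saw no sign of it touching the plate or cylinder, I left the other parts alone, and `hand_in()` gave no verdict.

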